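Take the long clapper out of the half-opening notions drawer

ROBOT

A 6-joint arm with a two-finger parallel gripper is mounted at the origin on the work surface. World frame = base frame: x ahead of the robot, y to its left, z up, the work surface at z = 0. Lengths are in m, angles in rad, forces in N, time in s.
With the tool pointing down it reaches from about 0.35 to 0.8 m from the base axis. Payload 7.3 kg.
Tool frame: the origin (TCP) lies midway between the tips of the shut fingers; the grasp point (between the pads) lies 19 mm behind it; z points along the fingers, y is the line along which they close (so a half turn about z gives the same grasp; the last joint's range is limited). The gripper opens to 85 mm and grips with 20 to 120 N. Pads are 22 mm wide; open, the fingers measure 114 mm over their backs; the gripper's body (76 mm by 85 mm) begins 54 mm behind the grasp point. The pads swing forward as they close: fully open they stand 13 mm farther back than shut.
Start: joints at [-1.349, 0.342, 1.524, -0, 1.275, -0.146], TCP at [0.189, -0.49, 0.231] pointing down, gripper open.
Joint ranges: [-2.53, 2.53], [-0.77, 2.02], [0.04, 2.7], [-1, 4.14], [0.28, 2.66], [-3.11, 3.11]. Speed limits (rad/s): [2.57, 2.57, 3.14, 3.14, 3.14, 3.14].

INTERFACE

Orientations are given as a rotation vector (axis times angle).
In Python, from rig import env gives the robot as it stands.
- The arm moves only by the shell command python3 -m crank 'ROWS'. ROWS is JSON, a list of rows, each a list of 3 entries, a list of its own where there are three numbers: the opening in per cent of the stroke, from 0 (shut) to 100 (fully open), then the shift along the tool's x, y, z in cm, then the turn about the tool's z in degrees. A call has 1 to 12 rows; each row is the pose to reach, as a shift and turn from the pose commanded when the call began, along the tool's axes at that moment; what a row does not reach only later rows make up. A row lasts 1/10 s, in which the tool goes at most 50 mm and 8.59 degrees, less where a joint would pass 70% of its speed; a pose out of reach is approached as far as the arm can. A call with a gripper value outside its range is refused whole. The fingers move at their own pace and stop on an object; the grip force is fixed at half the most. Time passes only in rows, so rows that repeat a pose let the fingers close. It gives the time, the measured TCP pose, the force, the opening and the grip force at its end, in the units of the state.
- env.get_obs(): the state, without advancing time (a new reading comes with each control period).
- env.camera(name): name is "scene" or "side" or "wrist"; returns the picture (384x512x3 uint8, blue, green, red); there is no depth.
- env.camera_params(name): a dict with "K" (3x3 intrinsics, pixels), "rvec" (rotation vector, rad) and "tvec" (3), from world to camera coordinates, as OpenCV has them; the wrist camera has in their place "T_tool_cam" (4x4, takes a point from camera to tool coordinates, whose origin is the TCP and whose axes are the flange's). Camera axes: x right, y down, z forward; pixel columns grow to the right and rows downward; lengths in m; the calibration is good to about 2 mm. A picture is of the moment at which its call begins: read the wrist's pose just before it. camera_params takes no time and is no camera call.
- env.sign_off(): hands the job in; it is judged then, once.
The state is a dict: "t": time; "qpos": joint angles; "joint_velocities": joint speeds; "joint_torque": joint torques, N m; "ee_pos": TCP position; "orientation": TCP orientation; "contact_force": force on the tool from outside, world axes, zero at the start; "wrist_torque": the same for the moment, N m; "opening": finger opening in m; "gripper_force": force on a finger pad.
Only numpy, scipy, OpenCV 4.12 (cv2) and the standard library are available. Lean on these libraries where they do the work, as an engineer would, in place of code of your own. Each camera call takes 0.05 s, during which the arm holds its last target. There are 200 camera calls.

TASK

I need the long wooden clapper from the top drawer of the little chest, but the button jar stands in front of the drawer: first stand the jar upright in the empty half of the notions tray, then pull the drawer out all the way to its stop. The drawer opens less than the clapper is long, so lift the clapper's front end, draw it out slantwise from under the chest's top board and finish holding it up in the gripper, still and clear of everything, with both of its ends above the top of the chest. Do not drop the jar or tip it over, and leave the thread spools and the pin bowl where they are.

Things in the scene. Friction and masses are not known exactly. Their poses are not given: they have to be found in the camera images.
- chest: small wooden two-drawer chest, fixed on the table, 360 mm deep, 280 mm wide, 156 mm high. Origin: centre of its underside. Its front face is at own x = -180 mm and looks along own -x; own y runs across its width, z up. Top board 12 mm thick, flush with the front face: underside 144 mm, top 156 mm above the table. A blue pin bowl stands on the rear of the top
- drawer (a joint): how far the upper drawer is out, in m: 0 shut, 0.165 at its stop; starts 0.055 to 0.075. It slides along the chest's own -x with about 3 N of friction (more when fast) and stays where left. With the drawer out by q, the front panel's inner face is q in front of the chest's face. Panel: 12 mm thick, 276 mm wide; a brass knob 22 mm across and 22 mm long in its middle, 40 mm below its top edge
- drawer_front (a point): middle of the top edge of the drawer's front panel (middle of its 12 mm thickness), 132 mm above the table, 72 mm above the drawer's floor; the edge runs along the chest's y and can be pinched from above, one finger inside the drawer. Axes as the chest's
- clapper: tailor's clapper: plain bar of dark wood, 240 (own x) x 45 (own y) x 38 mm high, about 0.24 kg, lying flat on the drawer's floor lengthwise to it (within 4 degrees), front end 12 to 42 mm behind the panel's inner face: with the drawer at its stop its rear 85 to 120 mm are under the chest's top board. Origin: centre of its underside; own -x points to the drawer's front
- clapper_front (a point): middle of the clapper's front end face (19 mm above its underside)
- clapper_back (a point): middle of the clapper's back end face (19 mm above its underside)
- jar: round glass jar of coloured buttons with a red lid, 56 mm across, 90 mm high, about 0.22 kg, standing on the table in the drawer's way. Origin: centre of its underside, z up
- tray: wooden notions tray fixed on the table, 280 (own x) x 160 (own y) x 25 mm high, walls and floor 5 mm; a partition at own x = 0 makes two halves. Origin: centre of its underside. The half on own -x holds three thread spools; the half on own +x is empty (its middle at own x = +69 mm, y = 0, floor 5 mm above the table)
- spool_teal: teal thread spool, 32 mm across, 55 mm high, standing in the tray's spool half. Origin: centre of its underside
- spool_pink: pink thread spool, same size, in the tray's spool half
- spool_lime: lime green thread spool, same size, in the tray's spool half
- pin_bowl: blue ceramic bowl of pins, 84 mm across, 26 mm high, on the rear half of the chest's top. Origin: centre of its underside
- drawer_lane (a point): on the drawer's floor at the front panel's inner face, in the middle of the clapper's lane; axes as the chest's, so the lane runs to own +x. Floor 60 mm above the table. The lane is 168 mm wide (own y -84 to +84) and 327 mm long; side walls 56 mm above the floor. On its +y side a 6 mm partition, 36 mm high, parts off a 60 mm lane with bobbins

How it is judged:
On the way, in this order (a step that is already met when the one before it is completed fails the run):
1. the jar stands upright in the empty half of the tray, let go (x of jar in the frame of tray between 0.025 and 0.112 m and y of jar in the frame of tray between -0.052 and 0.052 m and height (world z) of jar below 0.01 m and angle between jar's own z axis and vertical below 0.1 rad and contact force between the fingers and jar below 0.05 N), for 0.2 s.
2. the drawer is pulled out to its stop (value of joint drawer above 0.157 m), for 0.1 s.
3. the clapper slants through the opening: its front end above the drawer's front panel while its back end is still inside the chest (height (world z) of clapper_front above 0.142 m and x of clapper_back in the frame of chest above -0.18 m and height (world z) of clapper_back below 0.144 m), for 0.05 s.
At the end, for the whole second after the job is handed in: the clapper is held still in the gripper, the middles of both its end faces higher than 171 mm (15 mm above the chest's top), not touching the chest or drawer; the jar stands upright (within 0.1 rad) on the floor of the tray's empty half (height (world z) of each of clapper_front, clapper_back above 0.171 m and contact force between the fingers and clapper above 1 N and contact force between clapper and chest below 0.05 N and linear speed of clapper below 0.03 m/s and x of jar in the frame of tray between 0.025 and 0.112 m and y of jar in the frame of tray between -0.052 and 0.052 m and height (world z) of jar below 0.01 m and angle between jar's own z axis and vertical below 0.1 rad); the arm keeps its last pose, push and grip.
It fails at once if the jar is dropped: out of the fingers while more than 35 mm up (height (world z) of jar above 0.035 m and contact force between the fingers and jar below 0.05 N).
It fails at once if the jar is tipped over (angle between jar's own z axis and vertical above 0.6 rad).
It fails at once if a spool is knocked over or shifted more than 40 mm (distance of any of spool_teal, spool_pink, spool_lime from where it was at the start of the episode above 0.04 m or angle between any of spool_teal, spool_pink, spool_lime's own z axis and vertical above 0.8 rad).
It fails at once if the pin bowl is shifted more than 30 mm (distance of pin_bowl from where it was at the start of the episode above 0.03 m).
It also fails if it takes over 61 s, if anything falls off the work surface, if the arm or the gripper's body presses on something with over 40 N, if the wrist force passes 120 N, or if a joint passes its speed limit or range.

## Working session

There is one attempt and no reset: what is moved stays moved. The work goes in short steps, Python scripts to look and compute and a shell command to move; the robot and the scene stay as the last step left them, time stands still between calls to the robot, and variables do not carry over. Pictures are saved under pics/ and viewed, at most 10 in all, crops included, and the job is handed in when it is done.

```bash
ls; mkdir -p pics; python3 - <<'E'
from rig import env
import cv2,numpy as np
o=env.get_obs();print({k:np.round(v,3) for k,v in o.items()})
a=env.camera("scene");b=env.camera("side")
cv2.imwrite("pics/scene0.png",a);cv2.imwrite("pics/side0.png",b)
for n in("scene","side","wrist"):print(n,env.camera_params(n))
E
```

```text
pics
{'t': np.float64(0.0), 'qpos': array([-1.349,  0.343,  1.525,  0.   ,  1.275, -0.146]), 'joint_velocities': array([-0.   ,  0.001, -0.001, -0.001, -0.   ,  0.001]), 'joint_torque': array([ 0.0000e+00, -4.3368e+01, -2.4601e+01, -0.0000e+00,  8.0000e-03,
        0.0000e+00]), 'ee_pos': array([ 0.189, -0.489,  0.231]), 'orientation': array([-3.087, -0.574,  0.   ]), 'contact_force': array([ 0.217, -1.157, -0.173]), 'wrist_torque': array([ 0.006, -0.002, -0.023]), 'gripper_force': np.float64(0.0), 'opening': np.float64(0.085)}
scene {'K': array([[488.26586334,   0.        , 258.58962008],
       [  0.        , 488.26586334, 193.03270152],
       [  0.        ,   0.        ,   1.        ]]), 'rvec': array([ 2.25419046,  0.5929328 , -0.27259269]), 'tvec': array([-0.48862656, -0.0811498 ,  1.77657218])}
side {'K': array([[489.26118688,   0.        , 253.53306955],
       [  0.        , 489.26118688, 184.35688294],
       [  0.        ,   0.        ,   1.        ]]), 'rvec': array([ 2.12580771, -0.74026339,  0.39672639]), 'tvec': array([-0.43303709,  0.3137641 ,  1.27880775])}
wrist {'K': array([[304.33464334,   0.        , 252.93538861],
       [  0.        , 304.33464334, 194.57201482],
       [  0.        ,   0.        ,   1.        ]]), 'T_tool_cam': array([[ 2.33514708e-04, -9.60261429e-01, -2.79102013e-01,
         7.00262903e-02],
       [ 9.99999303e-01,  5.47220772e-04, -1.04607076e-03,
        -4.88611680e-05],
       [ 1.15723183e-03, -2.79101574e-01,  9.60260888e-01,
        -1.43110292e-01],
       [ 0.00000000e+00,  0.00000000e+00,  0.00000000e+00,
         1.00000000e+00]])}
```

View pics/scene0.png

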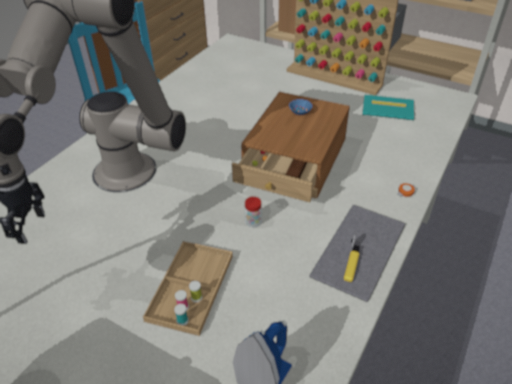

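View pics/side0.png

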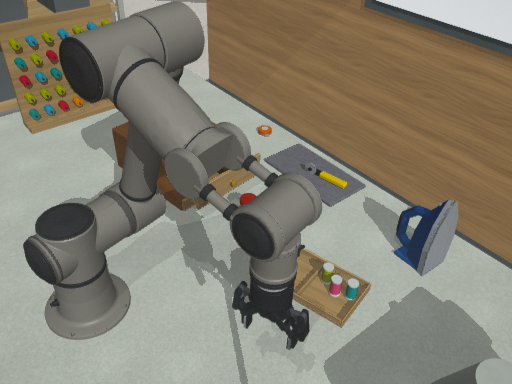

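The scene view shows the jar lid at (253,204). The drawer panel's top edge runs from about (235,180) to (312,195). The chest top corners are near (281,94) and (349,107), and the tray corners are near (188,243), (233,250), (197,332) and (146,320), with its empty half towards the top. In the side view the lid is at (248,200), partly hidden by the arm.

```bash
cat > h.py <<'E'
from rig import env
import cv2,numpy as np
from scipy.spatial.transform import Rotation as R
def cam(n,obs=None):
    p=env.camera_params(n)
    if n!="wrist":
        M=cv2.Rodrigues(p["rvec"])[0]; return p["K"],M.T,-M.T@p["tvec"]
    o=obs or env.get_obs(); r=R.from_rotvec(o["orientation"]).as_matrix(); T=p["T_tool_cam"]
    return p["K"],r@T[:3,:3],r@T[:3,3]+o["ee_pos"]
def ray(c,px):
    K,M,t=c; d=M@np.linalg.solve(K,[px[0],px[1],1.]); return t,d/np.linalg.norm(d)
def onz(c,px,z):
    t,d=ray(c,px); return t+d*(z-t[2])/d[2]
def tri(rays):
    A=sum(np.eye(3)-np.outer(d,d) for t,d in rays); b=sum((np.eye(3)-np.outer(d,d))@t for t,d in rays)
    p=np.linalg.solve(A,b); return p,[float(np.linalg.norm(np.cross(p-t,d))) for t,d in rays]
def proj(c,P):
    K,M,t=c; q=K@(M.T@(np.asarray(P)-t)); return q[:2]/q[2]
def tool(P,o=None):
    "world point -> tool frame, cm"
    o=o or env.get_obs(); return 100*R.from_rotvec(o["orientation"]).as_matrix().T@(np.asarray(P)-o["ee_pos"])
def mask(im,lo,hi):
    return cv2.inRange(cv2.cvtColor(im,cv2.COLOR_BGR2HSV),np.array(lo),np.array(hi))
def blobs(m,amin=15):
    n,l,s,c=cv2.connectedComponentsWithStats(m); return [(s[i][4],np.round(c[i],1),s[i][:4]) for i in range(1,n) if s[i][4]>=amin]
E
python3 - <<'E'
from h import *
np.set_printoptions(precision=3,suppress=True)
a=cv2.imread("pics/scene0.png");b=cv2.imread("pics/side0.png")
S=cam("scene");D=cam("side")
for n,i in(("s",a),("d",b)):
    m=mask(i,(0,150,110),(6,255,255))|mask(i,(174,150,110),(180,255,255))
    print(n,blobs(m))
print("lid",onz(S,(253,203),.085), onz(D,(249,200),.085))
print("tray",[onz(S,p,.025) for p in((188,243),(233,250),(197,332),(146,320))])
print("panel",[onz(S,p,.132) for p in((235,180),(312,195))])
print("chest",[onz(S,p,.156) for p in((281,94),(349,107),(244,158),(319,173))])
print("panelside",[onz(D,p,.132) for p in((186,200),(259,158))])
E
```

```text
s [(np.int32(43), array([326.4,  17.9]), array([323,  14,   8,   8], dtype=int32)), (np.int32(46), array([366.2,  26.5]), array([363,  23,   8,   8], dtype=int32)), (np.int32(39), array([300.3,  28.1]), array([297,  25,   8,   8], dtype=int32)), (np.int32(49), array([377.5,  46. ]), array([374,  42,   8,   9], dtype=int32)), (np.int32(40), array([322.4,  64. ]), array([319,  61,   8,   7], dtype=int32)), (np.int32(156), array([252.6, 203.8]), array([246, 198,  14,  13], dtype=int32))]
d [(np.int32(79), array([51.3, 54.7]), array([46, 50, 12, 11], dtype=int32)), (np.int32(79), array([24.4, 79.8]), array([19, 75, 12, 11], dtype=int32)), (np.int32(67), array([ 63.1, 104.6]), array([ 58, 100,  11,  10], dtype=int32)), (np.int32(116), array([246.8, 197.5]), array([240, 193,  16,  11], dtype=int32))]
lid [0.54  0.006 0.085] [0.538 0.001 0.085]
tray [array([ 0.424, -0.189,  0.025]), array([ 0.558, -0.145,  0.025]), array([ 0.623, -0.426,  0.025]), array([ 0.485, -0.463,  0.025])]
panel [array([0.464, 0.026, 0.132]), array([0.704, 0.081, 0.132])]
chest [array([0.37 , 0.513, 0.156]), array([0.63 , 0.553, 0.156]), array([0.448, 0.109, 0.156]), array([0.69 , 0.159, 0.156])]
panelside [array([0.356, 0.067, 0.132]), array([0.663, 0.106, 0.132])]
```

```bash
python3 -m crank '[[100,[24.6,-15.1,-1],-41],[100,[24.6,-15.1,-2],-41],[100,[24.6,-15.1,-2],-41],[100,[36,-22,-2],-60],[100,[49,-30,-2],-81],[100,[49,-30,-2],-81],[100,[49,-30,-2],-81],[100,[49,-30,-2],-81],[100,[49,-30,-2],-81],[100,[49,-30,-2],-81],[100,[49,-30,-2],-81],[100,[49,-30,-2],-81]]'; python3 - <<'E'
from h import *
o=env.get_obs();print(o["t"],o["ee_pos"],o["qpos"],R.from_rotvec(o["orientation"]).as_matrix()[:,1])
w=env.camera("wrist");s=env.camera("side");c=env.camera("scene")
cv2.imwrite("pics/w1.png",w);cv2.imwrite("pics/d1.png",s);cv2.imwrite("pics/s1.png",c)
cv2.imwrite("pics/c1.png",np.hstack([cv2.resize(w,(400,300)),cv2.resize(s,(400,300))]))
np.save("o1.npy",o,allow_pickle=True)
E
```

```text
t: 1.3
ee_pos: [0.5396, -0.0304, 0.2509]
orientation: [-1.972, -2.445, -0.001]
contact_force: [0.0, -0.4, 0.3]
opening: 0.0855
gripper_force: 0.0
1.3 [ 0.53962635 -0.03039115  0.25085211] [-1.98537751e-01  3.56174619e-01  1.44786007e+00  7.85505488e-04
  1.33775429e+00 -4.12389259e-01] [9.77259278e-01 2.12047841e-01 1.26380172e-04]
```

View pics/c1.png

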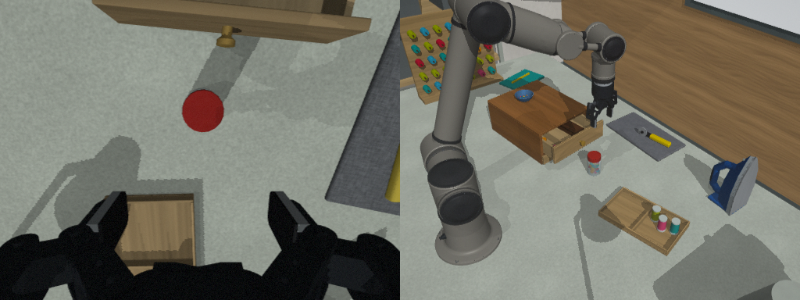

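The wrist view on the left (scaled 0.78) shows the red lid at about (203,110), the knob at (226,36) and the panel's top edge as a strip near rows 10–30. The side view on the right now shows the tray unobstructed, with corners at about (620,186), (689,219), (655,252) and (600,208).

```bash
python3 - <<'E'
from h import *
np.set_printoptions(precision=4,suppress=True)
w,d,s=[cv2.imread(f"pics/{k}1.png") for k in"wds"]
o=np.load("o1.npy",allow_pickle=True).item()
C={"w":cam("wrist",o),"d":cam("side"),"s":cam("scene")}
red=lambda i:mask(i,(0,150,90),(6,255,255))|mask(i,(174,150,90),(180,255,255))
# lid top: wrist sees top disc only
b=max(blobs(red(w)),key=lambda x:x[0]);print("wrist lid",b)
for k,i in(("d",d),("s",s)):
    print(k,[x for x in blobs(red(i),60)])
P={}
for z in(.08,.09):print(z,onz(C["w"],b[1],z))
# tray quads
for k,i,roi in(("d",d,(245,225,140,110)),("s",s,(135,235,110,105))):
    x,y,ww,hh=roi;m=np.zeros(i.shape[:2],np.uint8)
    m[y:y+hh,x:x+ww]=mask(i,(5,60,60),(25,255,255))[y:y+hh,x:x+ww]
    m=cv2.morphologyEx(m,cv2.MORPH_CLOSE,np.ones((5,5)))
    c=max(cv2.findContours(m,0,1)[0],key=cv2.contourArea);h=cv2.convexHull(c)
    P[k]=cv2.approxPolyDP(h,6,True)[:,0];print(k,cv2.contourArea(h),P[k].tolist())
    print([onz(C[k],p,.025) for p in P[k]])
E
```

```text
wrist lid (np.int32(2197), array([259.4, 141.7]), array([234, 115,  52,  54], dtype=int32))
d [(np.int32(79), array([51.3, 54.7]), array([46, 50, 12, 11], dtype=int32)), (np.int32(85), array([24.5, 80. ]), array([19, 75, 12, 11], dtype=int32)), (np.int32(208), array([248.2, 200. ]), array([240, 193,  17,  15], dtype=int32))]
s [(np.int32(160), array([252.6, 203.8]), array([246, 198,  14,  13], dtype=int32))]
0.08 [0.5375 0.0064 0.08  ]
0.09 [0.5371 0.0074 0.09  ]
d 5130.0 [[254, 270], [286, 239], [370, 286], [341, 327]]
[array([ 0.4042, -0.1905,  0.025 ]), array([ 0.5575, -0.1528,  0.025 ]), array([ 0.6146, -0.4272,  0.025 ]), array([ 0.4549, -0.4695,  0.025 ])]
s 4864.5 [[183, 242], [231, 252], [199, 334], [144, 320]]
[array([ 0.4079, -0.1927,  0.025 ]), array([ 0.5566, -0.155 ,  0.025 ]), array([ 0.631 , -0.4282,  0.025 ]), array([ 0.4809, -0.4652,  0.025 ])]
```

```bash
python3 - <<'E'
from h import *
np.set_printoptions(precision=4,suppress=True)
o=np.load("o1.npy",allow_pickle=True).item()
W,D,S=cam("wrist",o),cam("side"),cam("scene")
print("lid",tri([ray(W,(259.4,141.7)),ray(D,(248.2,199)),ray(S,(252.6,203))]))
print("tray",[tri([ray(D,a),ray(S,b)]) for a,b in(((254,270),(183,242)),((286,239),(231,252)),((370,286),(199,334)),((341,327),(144,320)))])
print(tool([.537,.0068,.038]),tool([.499,-.241,.2]))
E
```

```text
lid (array([0.5383, 0.0064, 0.0844]), [0.001105408536127914, 0.0009349920448621945, 0.0005522094765353316])
tray [(array([ 0.4057, -0.1895,  0.022 ]), [0.0009753212283644602, 0.0009753212283644789]), (array([ 0.5566, -0.1543,  0.0256]), [0.00086239609838622, 0.0008623960983863015]), (array([ 0.6252, -0.4215,  0.0117]), [0.0005748034235521981, 0.0005748034235523262]), (array([ 0.4693, -0.4583,  0.0037]), [0.001898376502147259, 0.0018983765021472864])]
[ 3.8574  0.7338 21.2504] [-19.5464  -8.2593   5.0542]
```

```bash
python3 -m crank '[[100,[3.7,0.5,5],0],[100,[3.7,0.5,10],0],[100,[3.7,0.5,14],0],[100,[3.7,0.5,17],0],[100,[3.7,0.5,19.5],0],[100,[3.7,0.5,21.1],0],[100,[3.7,0.5,21.1],0],[40,[3.7,0.5,21.1],0],[40,[3.7,0.5,21.1],0],[40,[3.7,0.5,21.1],0],[40,[3.7,0.5,21.1],0],[40,[3.7,0.5,21.1],0]]'
```

```text
t: 2.65
ee_pos: [0.5365, 0.0029, 0.042]
orientation: [1.973, 2.44, 0.002]
contact_force: [-0.0, -2.7, 5.9]
opening: 0.0548
gripper_force: 62.9
```

```bash
python3 -m crank '[[40,[0,0,-2],0],[40,[0,0,-5],0],[40,[-2,-0.5,-9],0],[40,[-6,-2,-10],0],[40,[-10,-3.8,-10],0],[40,[-14,-5.4,-10],0],[40,[-18,-7,-10],0],[40,[-21,-8,-10],0],[40,[-23,-8.8,-10],0],[40,[-23,-8.8,-10],0],[40,[-23,-8.8,-10],0]]'; python3 - <<'E'
from h import *
o=env.get_obs()
a=[env.camera(n) for n in("side","scene","wrist")]
for n,i in zip("dsw",a):cv2.imwrite(f"pics/{n}2.png",i)
np.save("o2.npy",o,allow_pickle=True)
cv2.imwrite("pics/c2.png",np.vstack([np.hstack([cv2.resize(a[0][150:340,180:436],(400,297)),cv2.resize(a[1][150:340,100:356],(400,297))]),np.hstack([cv2.resize(a[2],(400,300)),np.zeros((300,400,3),np.uint8)])]))
E
```

```text
t: 3.75
ee_pos: [0.497, -0.2398, 0.1404]
orientation: [-1.977, -2.441, -0.0]
contact_force: [-0.2, 0.1, -1.9]
opening: 0.0548
gripper_force: 63.9
```

View pics/c2.png

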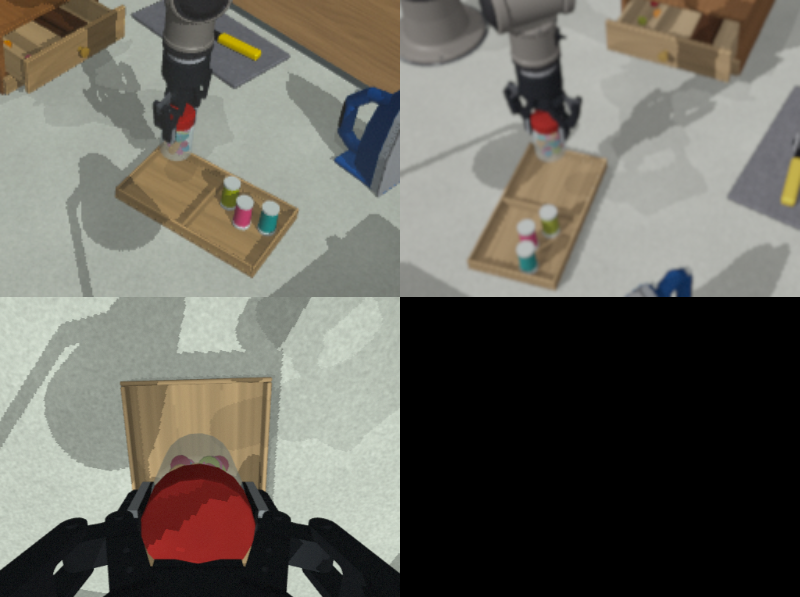

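The wrist view shows the tray's end rim from about (121,84) to (272,81) in the 0.78-scaled frame, with the jar held level between the fingers. The spools sit in the far half and have not moved.

```bash
python3 - <<'E'
from h import *
np.set_printoptions(precision=4,suppress=True)
o=np.load("o2.npy",allow_pickle=True).item();W=cam("wrist",o)
a,b=[onz(W,np.array(p)*1.28,.025) for p in((121,85),(272,81.5))]
print(a,b,np.linalg.norm(b-a))
m=(a+b)/2;u=(b-a)/np.linalg.norm(b-a);n=np.array([u[1],-u[0],0])
c=m+.071*n;print("target",c,"yaw",np.degrees(np.arctan2(u[1],u[0])), "jar in tray", .14-(o["ee_pos"]-m)@n, (o["ee_pos"]-m)@u)
D,S=cam("side"),cam("scene")
print(tool(c,o))
E
```

```text
[ 0.4033 -0.1892  0.025 ] [ 0.5569 -0.1529  0.025 ] 0.15779021127379006
target [ 0.4964 -0.2402  0.025 ] yaw 13.297926560995993 jar in tray 0.0691812077678049 0.0006373289252164481
[-0.0236 -0.063  11.5425]
```

```bash
python3 -m crank '[[40,[0,0,3],0],[40,[0,0,6],0],[40,[0,0,8],0],[40,[0,0,8.8],0],[40,[0,0,9.2],0],[40,[0,0,9.3],0],[40,[0,0,9.3],0]]'
```

```text
t: 4.6
ee_pos: [0.498, -0.24, 0.0482]
orientation: [1.974, 2.442, 0.0]
contact_force: [0.1, -0.1, -1.7]
opening: 0.0549
gripper_force: 63.9
```

```bash
python3 -m crank '[[40,[0,0,0.1],0],[40,[0,0,0.2],0],[40,[0,0,0.2],0]]'
```

```text
t: 4.9
ee_pos: [0.498, -0.2403, 0.047]
orientation: [1.974, 2.441, 0.0]
contact_force: [-1.5, 1.4, 8.1]
opening: 0.0546
gripper_force: 65.1
```

Contact, so I release the jar, retreat upward and look at the drawer.

```bash
python3 -m crank '[[100,[0,0,0],0],[100,[0,0,0],0],[100,[0,0,0],0],[100,[0,0,0],0],[100,[0,0,-1],0],[100,[0,0,-4],0],[100,[0,0,-9],0],[100,[2,0,-14],0],[100,[6,1,-18],0],[100,[11,3,-20],0],[100,[14,4,-20],0],[100,[14,4,-20],0]]'
python3 - <<'E'
from h import *
o=env.get_obs();print(tool([.575,.06,.3],o))
E
```

```text
t: 6.1
ee_pos: [0.5079, -0.0899, 0.2479]
orientation: [1.967, 2.446, 0.005]
contact_force: [0.2, -0.2, -0.5]
opening: 0.0854
gripper_force: 0.0
[13.20148713  9.78734186 -5.17623969]
```

```bash
python3 -m crank '[[100,[4,3,-3],0],[100,[8,6,-3],0],[100,[12,9,-3],0],[100,[13,9.8,-3],0],[100,[13,9.8,-3],0],[100,[13,9.8,-3],0]]'
python3 - <<'E'
from h import *
o=env.get_obs()
a=[env.camera(n) for n in("side","scene","wrist")]
for n,i in zip("dsw",a):cv2.imwrite(f"pics/{n}3.png",i)
np.save("o3.npy",o,allow_pickle=True)
cv2.imwrite("pics/c3.png",np.vstack([a[2],np.hstack([cv2.resize(a[0][150:340,180:436],(256,190)),cv2.resize(a[1][150:340,100:356],(256,190))])]))
E
```

```text
t: 6.7
ee_pos: [0.5756, 0.0524, 0.2751]
orientation: [-1.975, -2.443, 0.002]
contact_force: [-0.2, -0.1, 0.6]
opening: 0.0858
gripper_force: 0.0
```

View pics/c3.png

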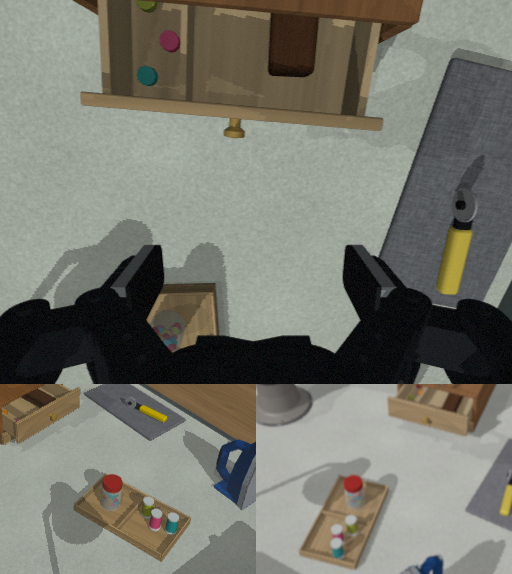

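The jar stands upright in the tray's empty half and the spools are unchanged. In the wrist view the panel's top edge runs from (82,100) to (382,123). The knob is at (234,128), the clapper's front end at about (291,72) with sides at x≈270 and 316, and the partition at x≈189.

```bash
python3 - <<'E'
from h import *
np.set_printoptions(precision=4,suppress=True)
o=np.load("o3.npy",allow_pickle=True).item();W=cam("wrist",o)
g=lambda p,z:onz(W,p,z)
a,b=g((82,99.5),.132),g((382,123.5),.132)
u=(b-a)/np.linalg.norm(b-a);n=np.array([-u[1],u[0],0]);m=(a+b)/2
print("panel",a,b,np.linalg.norm(b-a),"mid",m,"yaw",np.degrees(np.arctan2(u[1],u[0])))
f=lambda P:((P-m)@u*1000,(P-m)@n*1000)   # right, into chest (mm)
for nm,p,z in(("in edge",(232,106),.132),("clap fl",(268,73),.09),("clap fr",(314,76),.09),("clap l",(272,12),.098),("clap r",(318,14),.098),("part",(192,103),.096),("part top",(191,20),.096),("wall r",(346,112),.116),("wall r back",(366,20),.116),("chest face l",(80,0),.156),("chest r",(420,22),.156)):
    print(nm,np.round(f(g(p,z)),1))
y=R.from_rotvec(o["orientation"]).as_matrix()[:,1];print("tool yaw",np.degrees(np.arctan2(y[1],y[0])))
w=cv2.imread("pics/w3.png")
# height check of the panel edge: same ends in wrist view 1
E
```

```text
panel [0.4083 0.095  0.132 ] [0.6785 0.1316 0.132 ] 0.2726315540134621 mid [0.5434 0.1133 0.132 ] yaw 7.69881350874687
in edge [-1.6  4.8]
clap fl [29.8 39.2]
clap fr [76.3 40. ]
clap l [28.4 91.6]
clap r [71.4 93.2]
part [-44.7   4.4]
part top [-47.2  79.6]
wall r [106.5   7.6]
wall r back [111.4  86.9]
chest face l [-119.2   73. ]
chest r [140.7  78. ]
tool yaw 12.10384621551924
```

```bash
python3 -m crank '[[0,[4,-1,3],4.4],[0,[8,-2,6],4.4],[0,[9.2,-2.2,7.5],4.4],[0,[9.2,-2.2,8],4.4],[0,[9.2,-2.2,8],4.4],[0,[9.2,-2.2,8],4.4],[0,[9.2,-2.2,11],4.4],[0,[9.2,-2.2,14],4.4],[0,[9.2,-2.2,16.5],4.4],[0,[9.2,-2.2,17.5],4.4],[0,[9.2,-2.2,17.5],4.4]]'
```

```text
t: 7.95
ee_pos: [0.5353, 0.1375, 0.0999]
orientation: [-2.069, -2.363, 0.002]
contact_force: [0.2, -0.0, 1.1]
opening: 0.0002
gripper_force: 0.0
```

```bash
python3 -m crank '[[0,[-0.8,0,0],0],[0,[-1.8,0,0],0],[0,[-3,0,0],0],[0,[-4.5,0,0],0],[0,[-6,0,0],0],[0,[-7.5,0,0],0],[0,[-8.7,0,0],0],[0,[-9.5,0,0],0],[0,[-10,0,0],0],[0,[-10,0,0],0],[0,[-10,0,0],0]]'
```

```text
t: 9.05
ee_pos: [0.5482, 0.039, 0.0999]
orientation: [-2.068, -2.365, 0.001]
contact_force: [0.2, 0.8, -0.6]
opening: 0.0001
gripper_force: 0.0
```

Not at the stop yet, so I keep pulling in small increments.

```bash
python3 -m crank '[[0,[-0.3,0,0],0],[0,[-0.6,0,0],0],[0,[-0.8,0,0],0],[0,[-0.8,0,0],0]]';python3 -m crank '[[0,[-0.2,0,0],0],[0,[-0.4,0,0],0],[0,[-0.4,0,0],0]]'
```

```text
t: 9.45
ee_pos: [0.5484, 0.0369, 0.1]
orientation: [-2.063, -2.36, -0.008]
contact_force: [-2.1, 24.6, 1.5]
opening: -0.0001
gripper_force: 12.3
t: 9.75
ee_pos: [0.5484, 0.0369, 0.1001]
orientation: [-2.06, -2.357, -0.014]
contact_force: [-2.6, 41.8, 3.6]
opening: 0.0005
gripper_force: 20.9
```

At the stop, where the force rises to 42 N with no motion. I relax, rise clear and look.

```bash
python3 -m crank '[[0,[0.8,0,0],0],[0,[1.5,0,0],0],[0,[1.5,0,-3],0],[0,[1.5,0,-7],0],[60,[1.5,2,-11],0],[100,[1.5,5,-14],0],[100,[1.5,6,-14],0],[100,[1.5,6,-14],0],[100,[1.5,6,-14],0]]'
python3 - <<'E'
from h import *
o=env.get_obs()
a=env.camera("wrist");cv2.imwrite("pics/w4.png",a);np.save("o4.npy",o,allow_pickle=True)
E
```

```text
t: 10.65
ee_pos: [0.6066, 0.0499, 0.2391]
orientation: [-2.067, -2.363, 0.003]
contact_force: [0.3, 0.0, 0.0]
opening: 0.0719
gripper_force: 0.0
```

View pics/w4.png

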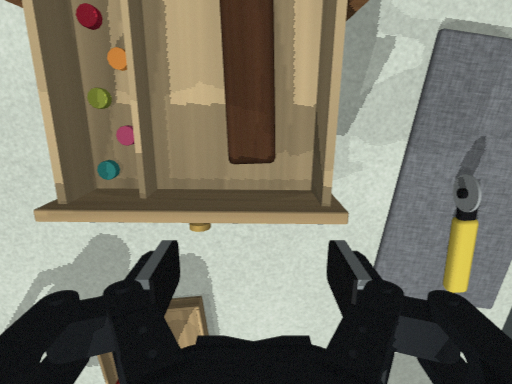

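The wrist view shows the drawer fully out, with the panel's top edge in rows about 208–222 from x=35 to 347. The dark clapper has its front top edge at about (230..274,160) and its sides at x≈222 and 273 at the top of the picture. It is clear of the partition (x≈140) and the right wall (x≈325).

```bash
cat >> h.py <<'E'
def clap(im):
    m=mask(im,(0,60,20),(12,255,110)); m[:,:150]=0; m[:,340:]=0; m[230:]=0
    m=cv2.morphologyEx(m,cv2.MORPH_OPEN,np.ones((3,3)))
    n,l,s,c=cv2.connectedComponentsWithStats(m); i=1+np.argmax(s[1:,4]); m=(l==i)
    ys=np.where(m.sum(1)>20)[0]; b=int(ys.max()); r=[(y,np.where(m[y])[0].min(),np.where(m[y])[0].max()) for y in range(int(ys.min()),b+1)]
    return b,np.array(r)
E
python3 -m crank '[[100,[2,0,2],0],[100,[4,0,4],0],[100,[4,0,4],0],[100,[4,0,4],0]]'
python3 - <<'E'
from h import *
np.set_printoptions(precision=4,suppress=True)
o=env.get_obs();a=env.camera("wrist");cv2.imwrite("pics/w5.png",a);np.save("o5.npy",o,allow_pickle=True)
L=[]
for k in"45":
    im=cv2.imread(f"pics/w{k}.png");o=np.load(f"o{k}.npy",allow_pickle=True).item();W=cam("wrist",o)
    b,r=clap(im);print(k,b,r[::12].tolist(),r[-8:].tolist())
    mid=r[len(r)//2]
    y=R.from_rotvec(o["orientation"]).as_matrix()[:,1];print("yaw",np.degrees(np.arctan2(y[1],y[0])),o["ee_pos"])
    q=r[:-14];l=np.polyfit(q[:,0],q[:,1],1);h=np.polyfit(q[:,0],q[:,2]+1,1)
    yy=[b-10,b-70]
    for v in yy: print("L",onz(W,(np.polyval(l,v),v),.098),"R",onz(W,(np.polyval(h,v),v),.098))
    print("front bottom",onz(W,((np.polyval(l,b)+np.polyval(h,b))/2,b),.060),"front top est",onz(W,((np.polyval(l,b)+np.polyval(h,b))/2,b-5),.098))
E
```

```text
t: 11.1
ee_pos: [0.6014, 0.0898, 0.1999]
orientation: [-2.066, -2.365, 0.002]
contact_force: [0.7, 0.5, 1.3]
opening: 0.0853
gripper_force: 0.0Traceback (most recent call last):
  File "<stdin>", line 7, in <module>
  File "h.py", line 30, in clap
    ys=np.where(m.sum(1)>20)[0]; b=int(ys.max()); r=[(y,np.where(m[y])[0].min(),np.where(m[y])[0].max()) for y in range(int(ys.min()),b+1)]
                                       ~~~~~~^^
    return umr_maximum(a, axis, None, out, keepdims, initial, where)
ValueError: zero-size array to reduction operation maximum which has no identity
```

```bash
python3 - <<'E'
import cv2
a=cv2.cvtColor(cv2.imread("pics/w4.png"),cv2.COLOR_BGR2HSV)
print([a[y,250].tolist() for y in(20,60,100,130,155,159,161,165,180)],a[100,200].tolist(),a[200,200].tolist())
E
```

```text
[[12, 143, 75], [10, 141, 74], [12, 147, 71], [13, 142, 77], [13, 141, 78], [14, 167, 55], [12, 133, 50], [20, 82, 150], [21, 84, 131]] [20, 83, 197] [20, 102, 80]
```

View pics/w5.png

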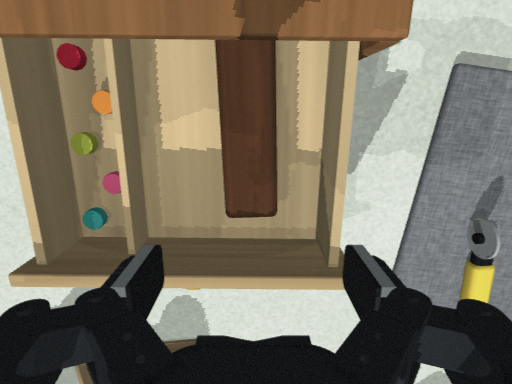

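The closer view shows the clapper's front edge at row ~212–217 with x from 226 to 276, and the chest's front edge at row ~38.

```bash
sed -i 's/(0,60,20),(12,255,110)/(4,115,20),(17,255,100)/' h.py
python3 - <<'E'
from h import *
np.set_printoptions(precision=4,suppress=True)
rr={}
for k in"45":
    im=cv2.imread(f"pics/w{k}.png");im[:42 if k=="5" else 0]=255
    o=np.load(f"o{k}.npy",allow_pickle=True).item();W=cam("wrist",o)
    b,r=clap(im);print(k,b,r[::30].tolist(),r[-6:].tolist())
    y=R.from_rotvec(o["orientation"]).as_matrix()[:,1];print("yaw",np.degrees(np.arctan2(y[1],y[0])),o["ee_pos"])
    q=r[:-14];l=np.polyfit(q[:,0],q[:,1],1);h=np.polyfit(q[:,0],q[:,2]+1,1)
    A=[onz(W,((np.polyval(l,v)+np.polyval(h,v))/2,v),.098) for v in(b-10,b-70)]
    wd=[np.linalg.norm(onz(W,(np.polyval(l,v),v),.098)-onz(W,(np.polyval(h,v),v),.098)) for v in(b-10,b-70)]
    dd=A[1]-A[0];print("axis",A,"dir",np.degrees(np.arctan2(dd[1],dd[0])),"w",wd)
    p=[(np.polyval(l,b),b-4.5),(np.polyval(h,b),b-4.5)];rr[k]=[ray(W,x) for x in p]
    print("front top",[onz(W,x,.098) for x in p])
for i in 0,1:print("tri",tri([rr["4"][i],rr["5"][i]]))
o4,o5=[cam("wrist",np.load(f"o{k}.npy",allow_pickle=True).item()) for k in"45"]
for z,p in((.132,(35,215.5)),(.132,(347,214))):print("panel",onz(o4,p,z))
print("chest edge",onz(o5,(100,38),.156),onz(o5,(409,38),.156))
E
```

```text
4 162 [[0, 220, 272], [30, 222, 272], [60, 224, 273], [90, 225, 273], [120, 227, 274], [150, 229, 274]] [[157, 229, 273], [158, 229, 273], [159, 229, 273], [160, 230, 273], [161, 230, 272], [162, 231, 270]]
yaw 7.651501844768007 [0.6066 0.0499 0.2391]
axis [array([0.6004, 0.0792, 0.098 ]), array([0.5915, 0.1317, 0.098 ])] dir 99.68287493837548 w [np.float64(0.043283381139979225), np.float64(0.04323942131034464)]
front top [array([0.5801, 0.0713, 0.098 ]), array([0.6228, 0.077 , 0.098 ])]
5 216 [[42, 216, 274], [72, 218, 274], [102, 219, 275], [132, 221, 275], [162, 223, 275], [192, 225, 276]] [[211, 226, 276], [212, 226, 275], [213, 227, 275], [214, 227, 274], [215, 229, 273], [216, 229, 267]]
yaw 7.716535340921571 [0.6014 0.0898 0.1999]
axis [array([0.6005, 0.0792, 0.098 ]), array([0.592 , 0.1291, 0.098 ])] dir 99.68103687046396 w [np.float64(0.043226030973596286), np.float64(0.043220243752868315)]
front top [array([0.5801, 0.0715, 0.098 ]), array([0.6228, 0.0773, 0.098 ])]
tri (array([0.58  , 0.0711, 0.0968]), [2.2414614367548283e-05, 2.2414614367501235e-05])
tri (array([0.623 , 0.0768, 0.0965]), [1.6013647293055052e-06, 1.6013647293913905e-06])
panel [0.4192 0.0036 0.132 ]
panel [0.6892 0.0416 0.132 ]
chest edge [0.5016 0.1845 0.156 ] [0.672  0.2076 0.156 ]
```

```bash
python3 -m crank '[[100,[0,-0.3,3],-2],[100,[0,-0.3,6.5],-2],[100,[0,-0.3,9.5],-2],[100,[0,-0.3,12],-2],[100,[0,-0.3,13.1],-2],[100,[0,-0.3,13.1],-2],[30,[0,-0.3,13.1],-2],[30,[0,-0.3,13.1],-2],[30,[0,-0.3,13.1],-2],[30,[0,-0.3,13.1],-2],[30,[0,-0.3,13.1],-2]]'
```

```text
t: 12.25
ee_pos: [0.6001, 0.0895, 0.071]
orientation: [2.024, 2.399, 0.003]
contact_force: [-0.3, -0.7, 5.7]
opening: 0.0438
gripper_force: 62.2
```

```bash
python3 -m crank '[[30,[0,0,-0.7],0],[30,[0,0,-1.5],0],[30,[0,0,-2.2],0],[30,[0,0,-3],0],[30,[0,0,-3],0]]'; python3 -m crank '[[30,[0,0,-0.7],0],[30,[0,0,-1.5],0],[30,[0,0,-2.2],0],[30,[0,0,-3],0],[30,[0,0,-3],0]]';python3 - <<'E'
from h import *
o=env.get_obs();print(o["wrist_torque"])
E
```

```text
t: 12.75
ee_pos: [0.6, 0.0895, 0.1008]
orientation: [2.025, 2.399, 0.003]
contact_force: [0.2, 0.1, -1.2]
opening: 0.044
gripper_force: 61.2
t: 13.25
ee_pos: [0.5993, 0.0895, 0.1302]
orientation: [2.025, 2.401, 0.0]
contact_force: [-0.5, -0.3, -2.6]
opening: 0.044
gripper_force: 62.3
[-0.26102322  0.03185655  0.08223443]
```

```bash
python3 -m crank '[[30,[0,0,-0.6],0],[30,[0,0,-1.2],0],[30,[0,0,-1.8],0],[30,[0,0,-2.4],0],[30,[0,0,-2.4],0]]';python3 - <<'E'
from h import *
o=env.get_obs();a=[env.camera(n) for n in("scene","side","wrist")]
cv2.imwrite("pics/c6.png",np.hstack([np.vstack([cv2.resize(a[0][90:210,220:380],(400,300)),cv2.resize(a[1][90:234,130:322],(400,300))]),np.vstack([cv2.resize(a[2],(400,300)),cv2.resize(a[2],(400,300))*0])]))
cv2.imwrite("pics/w6.png",a[2])
E
```

```text
t: 13.75
ee_pos: [0.5993, 0.0893, 0.1542]
orientation: [2.025, 2.4, 0.0]
contact_force: [0.4, -0.4, -5.1]
opening: 0.044
gripper_force: 62.2
```

View pics/c6.png

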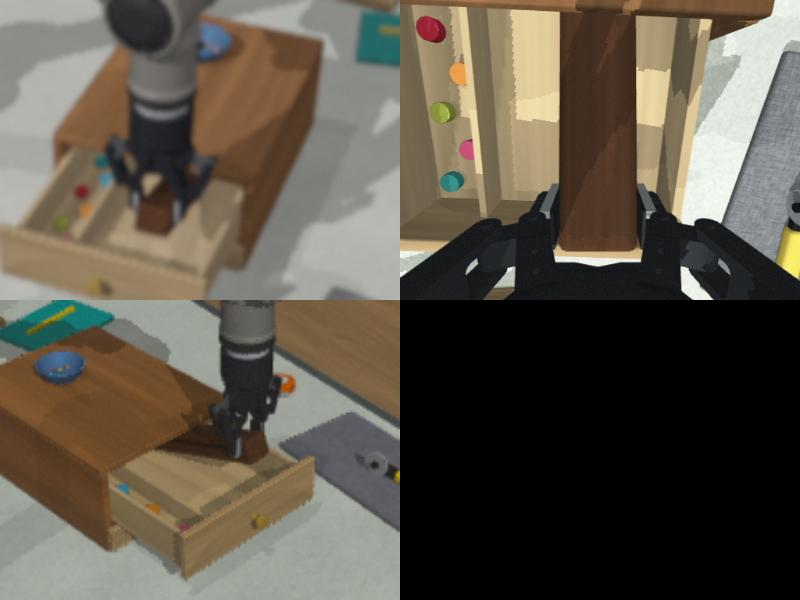

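The clapper is slanted with its front end above the panel, its rear still under the board and the fingers firmly around it, and the bowl hasn't moved. I now draw it out along its own slope of about 18°.

```bash
python3 -m crank '[[30,[-0.5,0,0],0],[30,[-1.5,0,-0.3],0],[30,[-2.5,0,-0.6],0],[30,[-3.5,0,-0.9],0],[30,[-4.5,0,-1.2],0],[30,[-5.5,0,-1.5],0],[30,[-6,0,-1.7],0],[30,[-6,0,-1.7],0]]'
```

```text
t: 14.7
ee_pos: [0.6096, 0.0294, 0.1707]
orientation: [2.027, 2.399, 0.001]
contact_force: [0.2, -0.5, -2.4]
opening: 0.0439
gripper_force: 62.5
```

```bash
python3 -m crank '[[30,[-1,0,-0.4],0],[30,[-2,0,-0.7],0],[30,[-3,0,-1],0],[30,[-4,0,-1.3],0],[30,[-5,0,-1.7],0],[30,[-6,0,-2],0],[30,[-7.2,0,-2.4],0],[30,[-7.5,0,-2.5],0],[30,[-7.5,0,-2.5],0]]';python3 - <<'E'
from h import *
o=env.get_obs();a=[env.camera(n) for n in("scene","side","wrist")]
cv2.imwrite("pics/c7.png",np.hstack([np.vstack([cv2.resize(a[0][90:270,200:440],(400,300)),cv2.resize(a[1][90:270,130:370],(400,300))]),np.vstack([cv2.resize(a[2],(400,300)),cv2.resize(a[2],(400,300))*0])]))
E
```

```text
t: 15.6
ee_pos: [0.622, -0.0443, 0.1954]
orientation: [2.027, 2.4, 0.0]
contact_force: [-0.6, 0.7, -2.0]
opening: 0.0442
gripper_force: 62.6
```

View pics/c7.png

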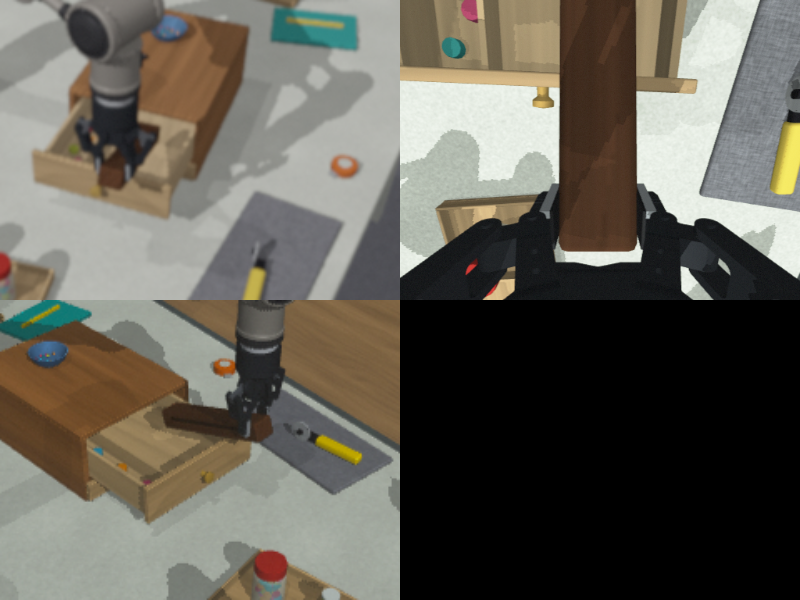

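The clapper's rear end is now visible in the side view, in front of the chest's face edge with about 30 mm clear. Next I lift straight up.

```bash
python3 -m crank '[[30,[-0.5,0,-1],0],[30,[-1,0,-3],0],[30,[-1.5,0,-5.5],0],[30,[-2,0,-8],0],[30,[-2,0,-10.5],0],[30,[-2,0,-13],0],[30,[-2,0,-14.5],0],[30,[-2,0,-15],0],[30,[-2,0,-15],0],[30,[-2,0,-15],0],[30,[-2,0,-15],0],[30,[-2,0,-15],0]]';python3 - <<'E'
from h import *
o=env.get_obs();a=[env.camera(n) for n in("scene","side","wrist")]
cv2.imwrite("pics/c8.png",np.vstack([np.hstack([cv2.resize(a[0],(400,300)),cv2.resize(a[1],(400,300))]),np.hstack([cv2.resize(a[2],(400,300)),cv2.resize(a[1][200:350,220:420],(400,300))])]))
print(env.get_obs()["joint_velocities"].round(3),np.linalg.norm(o["joint_velocities"]))
E
```

```text
t: 16.95
ee_pos: [0.625, -0.0632, 0.3443]
orientation: [-2.025, -2.4, 0.001]
contact_force: [-0.4, -0.5, -2.3]
opening: 0.0438
gripper_force: 62.7
[-0.001 -0.003 -0.004  0.002  0.    -0.001] 0.008100642055116052
```

View pics/c8.png

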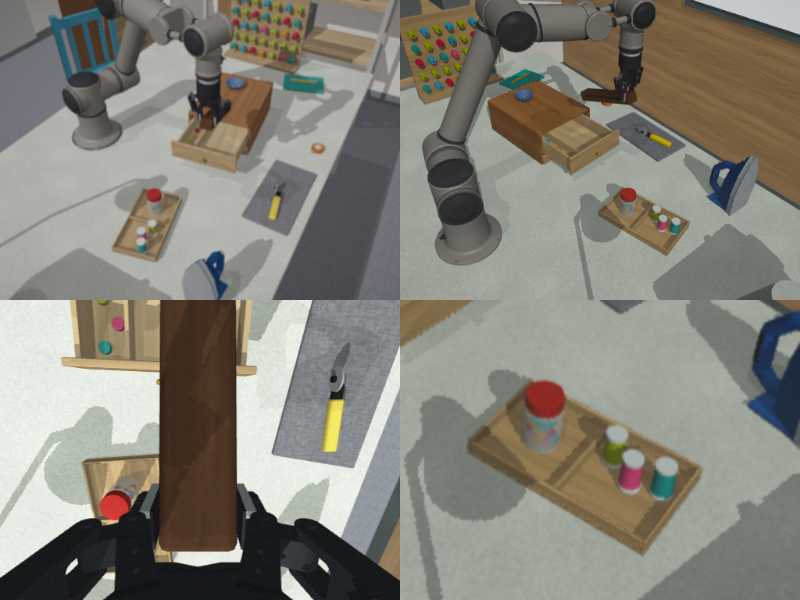

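The clapper is held at about 0.36 m with its rear end around 0.28 m, clear of the chest. The jar stands upright in the empty half, and the spools and bowl have not moved. I hand the job in.

```bash
python3 - <<'E'
from h import *
print(env.sign_off())
E
```

```text
the job is handed in; nothing more can be done
None
```

I handed the job in at about 17 s; the hand-in call gave no verdict. The jar stands upright in the tray's empty half, the drawer was pulled to its stop, and the clapper was drawn out slantwise and is held still, with both ends well above the chest (the lower about 0.28 m by estimate). The spools and pin bowl look unmoved in the last pictures.

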